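# Put the find-photography kit back in its places

### The arm

A 6-joint arm with a two-finger parallel gripper is mounted at the origin on the work surface; the furniture and walls round the work are solid. World frame = base frame: x ahead of the robot, y to its left, z up, the work surface at z = 0. Lengths are in m, angles in rad, forces in N, time in s.
With the tool pointing down it reaches from about 0.375 to 0.975 m from the base axis. Payload 3.8 kg.
Tool frame: the origin (TCP) lies midway between the tips of the shut fingers; the grasp point (between the pads) lies bot.grasp_offset behind it (bot.grasp_offset is the distance from the TCP to the grasp point, in m); z points along the fingers, y is the direction in which the jaws open and shut (so a half turn about z gives the same grasp; the last joint's range is limited). The gripper opens to 85 mm and grips with 20 to 120 N. Pads are 22 mm wide; open, the fingers measure 114 mm over their backs; the gripper's body (76 mm by 85 mm) begins 54 mm behind the grasp point. The pads swing forward as they close: fully open they stand 13 mm farther back than shut.
Start: joints at [-1.237, 0.264, 1.604, -0, 1.274, -0.037], TCP at [0.245, -0.629, 0.231] pointing down, gripper open.
Joint ranges: [-2.63, 2.63], [-0.94, 2.18], [0.31, 2.57], [-1.31, 4.45], [0, 2.66], [-2.55, 2.55]. Speed limits (rad/s): [2.57, 2.57, 3.14, 3.14, 3.14, 3.14].

### API

Orientations are given as a rotation vector (axis times angle).
In Python, from workcell import read_state, viewer, job, bot gives the robot as it stands.
- The arm moves only by the shell command python3 -m crank 'ROWS' [FORCE]. ROWS is text: rows parted by semicolons, each of 7 numbers parted by spaces: the shift along the tool's x, y, z in mm, then the turn, a rotation vector about the tool's x, y, z in rad, then the closure in counts, from 0 (fully open) to 255 (shut). A call has 1 to 20 rows; each row is the pose to reach, as a shift and turn from the pose commanded when the call began, along the tool's axes at that moment; what a row does not reach only later rows make up. A row lasts 1/8 s, in which the tool goes at most 62.5 mm and 10.7 degrees, less where a joint would pass 70% of its speed; a pose out of reach is approached as far as the arm can. A call with a gripper value outside its range is refused whole. The fingers move at their own pace and stop on an object; FORCE is the grip in N (left out, the last holds). Time passes only in rows, so rows that repeat a pose let the fingers close. It gives the time, the measured TCP pose, the force and the opening at its end, in the units of the state.
- read_state(): the state, without advancing time (a new reading comes with each control period).
- viewer.read_camera(name): name is "scene" or "top"; returns a dict with "pixels" (420x560x3 uint8, red, green, blue), "vertical_fov" (degrees; the focal length in pixels is half the picture's height over the tangent of half this angle, whatever the lens; pixels are square), "cx", "cy" (the principal point, pixels), "view" (4x4, takes a point from world to camera coordinates). Camera axes: x right, y up, looking along -z (the intrinsics and any distortion apply to the point x, -y, -z); pixel columns grow to the right and rows downward; lengths in m; the calibration is good to about 2 mm. A picture is of the moment at which its call begins. There is no depth.
- job.finish_job(): hands the job in, once; it reports no verdict.
The state is a dict: "time": time; "q": joint angles; "joint_vel": joint speeds; "joint_torque": joint torques, N m; "tool_pos": TCP position; "tcp_rot": TCP orientation; "wrist_force": force on the tool from outside, world axes, zero at the start; "torque": the same for the moment, N m; "width": opening from 0.0 (shut) to 1.0 (fully open).
Only numpy, scipy, OpenCV 4.12 (cv2) and the standard library are available. Lean on these libraries where they do the work, as an engineer would, in place of code of your own. Each camera call takes 0.05 s, during which the arm holds its last target.

### The job

Put the photo kit back: lay the left-hand and the right-hand blue bracket flat inside the white tray whose L outline matches it, covering the outline the same way round, lay the striped scale bar on the bar outline of the green pad (either end first), and stand the white canister upright in the orange round socket. Leave the two black canisters standing where they are.

Things in the scene. Friction and masses are not known exactly. Their poses are not given: they have to be found in the camera images.
- bracket_left: left-hand one of two mirror-image blue L brackets, 20 mm thick, lying flat, 2 brass screw heads (6 high) on top near the leg ends; 90 g. Origin: underside, on the long leg's centre line; z up; x along the long leg away from the corner. Long leg x -38..52, y -9..9; short leg x -38..-20, to 46 on the +y side (left, seen along x). Plain grip across the long leg: x -18..30
- bracket_right: right-hand one of two mirror-image blue L brackets, 20 mm thick, lying flat, 2 brass screw heads (6 high) on top near the leg ends; 90 g. Origin: underside, on the long leg's centre line; z up; x along the long leg away from the corner. Long leg x -38..52, y -9..9; short leg x -38..-20, to 46 on the -y side (right, seen along x). Plain grip across the long leg: x -18..30
- scale_bar: photo scale bar striped black and white, 20 x 105 x 9 mm, lying flat. Origin: centre of underside; y along its length, z up. Grip it across its width
- white_can: white canister with a grey lid that bears an orange disc (27 across), upright, 51 mm high; body 31 across, lid (top 7) 34 across. Origin: centre of underside, z up. About 22 g
- tray_left: fixed white tray, 122 x 87 mm, with a blue L outline on its floor, the shape of the left-hand bracket (short leg to +y). It has that bracket's frame: bracket origin goes over this origin, x along x. Origin on the worktop, z up; floor 3 above it, rim 9 above it, 4 thick; 12 of play between outline and rim all round
- tray_right: fixed white tray, 122 x 87 mm, with a blue L outline on its floor, the shape of the right-hand bracket (short leg to -y). It has that bracket's frame: bracket origin goes over this origin, x along x. Origin on the worktop, z up; floor 3 above it, rim 9 above it, 4 thick; 12 of play between outline and rim all round
- bar_pad: fixed flat green pad, 45 x 140 x 4 mm, with the black outline of the scale bar (white border) in its middle. Origin: centre of underside, on the worktop; y along the outline's length; its top is 4 above the origin
- round_socket: fixed orange round socket, open at the top: bore 44 mm across, inner floor 3 above its origin, rim 16 above it and 56 across outside, on a foot flange 76 across. Origin: centre of underside, on the worktop; z up
- black_can_a: bystander: black canister with a plain grey lid, upright, 34 mm across, 51 high, origin at the centre of its underside; stands loose among the work, leave it alone
- black_can_b: bystander: second black canister, like black_can_a; leave it alone

How it is judged:
At the end, for the whole second after the job is handed in: Brackets flat on their trays' floors (15 mm, 0.2 rad, same way round), scale bar flat on its outline (13 mm, 0.2 rad, either end first), white canister upright on the socket floor (10 mm); tilts under 0.08 rad, all at rest; black canisters upright within 25 mm of their start (horizontal distance between bracket_left and tray_left below 0.015 m and z of bracket_left in the frame of tray_left below 0.006 m and angle between the x axis of bracket_left and the x axis of tray_left, either way round below 0.2 rad and angle between each of bracket_left, bracket_right, scale_bar, white_can's own z axis and vertical below 0.08 rad and horizontal distance between bracket_right and tray_right below 0.015 m and z of bracket_right in the frame of tray_right below 0.006 m and angle between the x axis of bracket_right and the x axis of tray_right, either way round below 0.2 rad and horizontal distance between scale_bar and bar_pad below 0.013 m and z of scale_bar in the frame of bar_pad below 0.007 m and angle between the y axis of scale_bar and the y axis of bar_pad, either way round below 0.2 rad and horizontal distance between white_can and round_socket below 0.01 m and z of white_can in the frame of round_socket below 0.006 m and linear speed of each of bracket_left, bracket_right, scale_bar, white_can below 0.02 m/s and angle between each of black_can_a, black_can_b's own z axis and vertical below 0.15 rad and distance of each of black_can_a, black_can_b from where it was at the start of the episode below 0.025 m); the robot touches nothing.
It fails at once if a black canister is knocked over or moved away (distance of any of black_can_a, black_can_b from where it was at the start of the episode above 0.025 m or angle between any of black_can_a, black_can_b's own z axis and vertical above 0.3 rad).
It also fails if it takes over 112 s, if anything falls off the work surface, if the arm or the gripper's body presses on something with over 40 N, if the wrist force passes 120 N, or if a joint passes its speed limit or range.

## Working session

There is one attempt and no reset: what is moved stays moved. The work goes in short steps, Python scripts to look and compute and a shell command to move; the robot and the scene stay as the last step left them, time stands still between calls to the robot, and variables do not carry over. Pictures are saved under pics/ and viewed, and the job is handed in when it is done.

```bash
ls; mkdir -p pics
python3 - <<'E'
from workcell import read_state, viewer, job, bot
import cv2, numpy as np
print(read_state()); print(bot.grasp_offset)
for n in ("scene","top"):
    c=viewer.read_camera(n)
    cv2.imwrite(f"pics/{n}0.png",cv2.cvtColor(c["pixels"],cv2.COLOR_RGB2BGR))
    print(n,{k:v for k,v in c.items() if k!="pixels"})
    np.save(f"{n}0.npy",c["pixels"])
E
```

```text
pics
{'time': 0.0, 'q': array([-1.23688912e+00,  2.64771131e-01,  1.60537143e+00, -1.82055142e-05,
        1.27374106e+00, -3.68867334e-02]), 'joint_vel': array([ 1.63964872e-03,  2.20614152e-04, -5.07590309e-04, -6.56090841e-05,
       -1.05507884e-03,  2.46870809e-03]), 'joint_torque': array([-9.36964170e-04, -5.15117490e+01, -3.67315221e+01, -1.81564396e-04,
        1.31928729e-02, -2.34577465e-05]), 'tool_pos': array([ 0.2443468 , -0.62842276,  0.22995133]), 'tcp_rot': array([-3.08552967e+00, -5.78701922e-01,  5.59104911e-04]), 'wrist_force': array([-0.81136494, -0.26360455,  0.00230366]), 'torque': array([-0.04506721,  0.0113509 ,  0.00487188]), 'width': 0.9966284489559203}
0.0187
scene {'vertical_fov': 56.913655735255475, 'cx': 278.61082188912303, 'cy': 213.6648837905427, 'view': array([[-4.87130602e-01, -8.73328682e-01, -8.88086784e-04,
         2.64533070e-01],
       [ 6.29574555e-01, -3.51872335e-01,  6.92691662e-01,
        -3.39032311e-01],
       [-6.05259990e-01,  3.36872190e-01,  7.21233299e-01,
        -7.21792787e-01],
       [ 0.00000000e+00,  0.00000000e+00,  0.00000000e+00,
         1.00000000e+00]])}
top {'vertical_fov': 55.9404658299642, 'cx': 279.33942369912893, 'cy': 210.83900931921977, 'view': array([[ 0.14380677, -0.98959118,  0.00537703, -0.05284513],
       [ 0.96623308,  0.14158216,  0.21528613, -0.50365319],
       [-0.21380655, -0.02576414,  0.97653621, -1.17353007],
       [ 0.        ,  0.        ,  0.        ,  1.        ]])}
```

View pics/scene0.png

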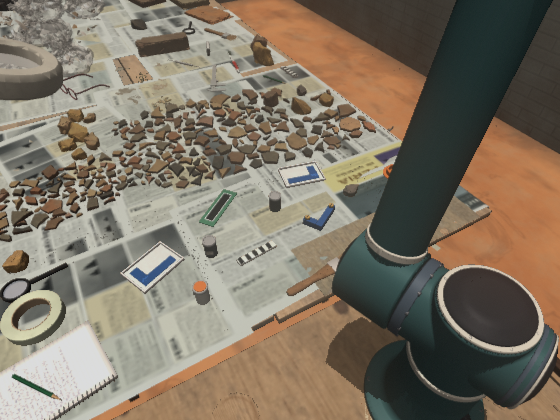

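View pics/top0.png

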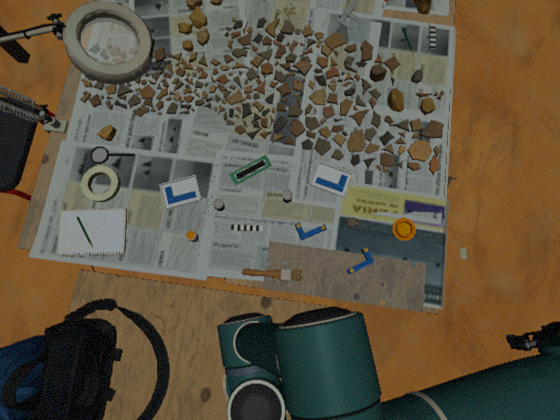

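Run:
```python
import cv2, numpy as np
t=cv2.cvtColor(np.load("top0.npy"),cv2.COLOR_RGB2BGR)
cv2.imwrite("pics/top0z.png",cv2.resize(t[140:290,150:430],None,fx=2.85,fy=2.85,interpolation=cv2.INTER_CUBIC))
t=cv2.cvtColor(np.load("scene0.npy"),cv2.COLOR_RGB2BGR)
cv2.imwrite("pics/scene0z.png",cv2.resize(t[140:320,110:410],None,fx=2.66,fy=2.66,interpolation=cv2.INTER_CUBIC))
```

```text
(no output)
```

View pics/top0z.png

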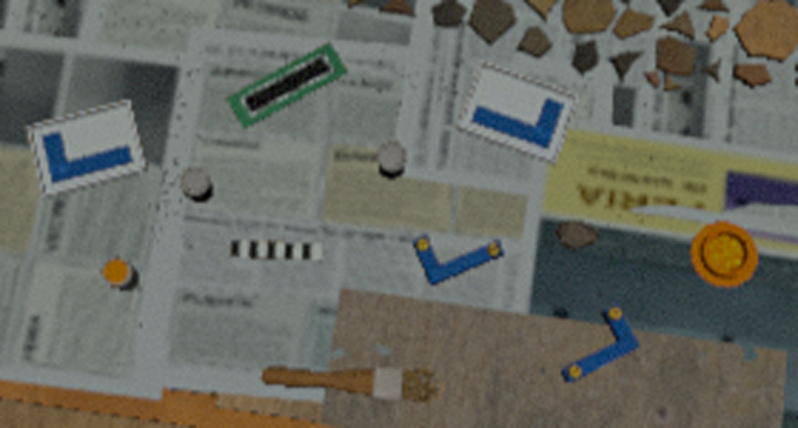

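View pics/scene0z.png

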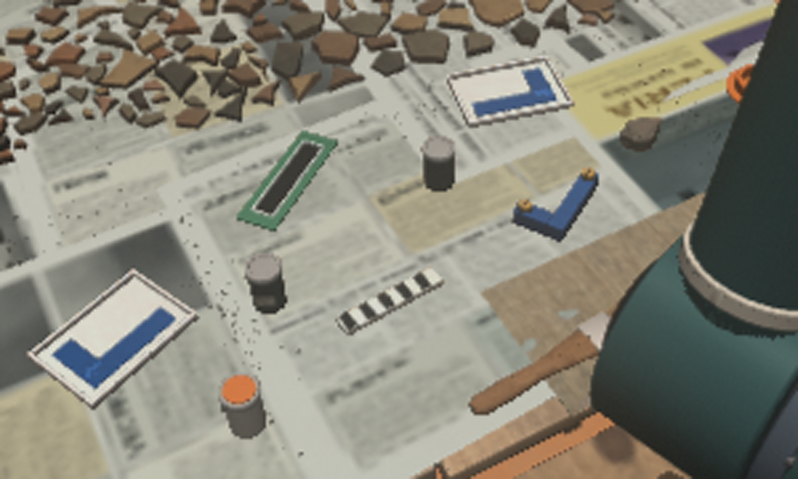

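```bash
cat > h.py <<'E'
import cv2, numpy as np
def grab(n,save=None):
    from workcell import viewer
    c=viewer.read_camera(n)
    if save: cv2.imwrite(f"pics/{save}.png",cv2.cvtColor(c["pixels"],cv2.COLOR_RGB2BGR))
    return c
def unproj(c,uv,z):
    uv=np.atleast_2d(np.asarray(uv,float)); H=c["pixels"].shape[0]
    f=H/2/np.tan(np.radians(c["vertical_fov"])/2)
    d=np.c_[(uv[:,0]-c["cx"])/f,-(uv[:,1]-c["cy"])/f,-np.ones(len(uv))]
    R=c["view"][:3,:3];t=c["view"][:3,3]
    o=-R.T@t; w=d@R
    s=(z-o[2])/w[:,2]
    return (o+s[:,None]*w)[:,:2]
def proj(c,p):
    H=c["pixels"].shape[0];f=H/2/np.tan(np.radians(c["vertical_fov"])/2)
    q=np.atleast_2d(p)@c["view"][:3,:3].T+c["view"][:3,3]
    return np.c_[c["cx"]+f*q[:,0]/-q[:,2],c["cy"]-f*q[:,1]/-q[:,2]]
def hsv(c): return cv2.cvtColor(c["pixels"],cv2.COLOR_RGB2HSV)
def blobs(m,amin=20):
    n,l,s,ce=cv2.connectedComponentsWithStats(m.astype(np.uint8))
    return [(l==i,s[i],ce[i]) for i in range(1,n) if s[i][4]>=amin]
E
python3 - <<'E'
from h import *
for n in ("top","scene"):
    c=grab(n); h=hsv(c)
    print(n)
    for name,lo,hi in (("blue",(100,110,40),(125,255,255)),("green",(65,80,40),(90,255,200)),("orange",(5,180,120),(25,255,255))):
        m=cv2.inRange(h,lo,hi)
        for b,s,ce in blobs(m):
            if (n=="top" and 130<ce[1]<300 and 130<ce[0]<440) or n=="scene": print(name,s,ce.round(1))
E
```

```text
top
blue [316 175  31  17 214] [332.9 183.1]
blue [165 187  31  17 218] [177.5 195.7]
blue [405 202  13  10  57] [410.4 205.9]
blue [424 205  12   7  33] [429.5 207.6]
blue [296 227  27  13 151] [307.7 232.3]
blue [352 251  22  21 155] [364.3 261.3]
green [230 156  41  29 208] [250.  170.2]
orange [393 218  23  22 333] [403.6 228.9]
orange [187 231   8   8  49] [190.3 234.7]
orange [217 283  33  10  89] [232.7 287.7]
orange [246 287   8   7  22] [250.  290.7]
scene
blue [289 167  29  16 153] [305.8 175.8]
blue [308 207  25  19 134] [322.1 217. ]
blue [130 257  45  28 362] [151.5 271.7]
green [ 451    0   83   89 4158] [489.9  34.7]
green [ 13 375  40  21 156] [ 31.8 385.1]
```

```bash
cat > meas.py <<'E'
from h import *
# L model
def Lmodel(sg):
    g=np.array([(x,y) for x in np.arange(-37.5,52,1) for y in np.arange(-8.5,46,1) if (y<9) or x<-20])
    g[:,1]*=sg
    return g/1000
def pca(p):
    ce=p.mean(0); C=np.cov((p-ce).T); w,v=np.linalg.eigh(C); a=v[:,1]
    sk=(((p-ce)@a)**3).mean()
    if sk<0:a=-a
    return ce,np.arctan2(a[1],a[0]),np.sqrt(w[::-1])
def Lpose(pts,sg):
    m=Lmodel(sg); mc,ma,mw=pca(m); ce,a,w=pca(pts)
    th=a-ma; R=np.array([[np.cos(th),-np.sin(th)],[np.sin(th),np.cos(th)]])
    o=ce-R@mc
    return o,(th+np.pi)%(2*np.pi)-np.pi,mw,w
def up(c,m,z):
    # dense subpixel sampling of mask
    M=cv2.resize(m.astype(np.uint8)*255,None,fx=4,fy=4,interpolation=cv2.INTER_LINEAR)>127
    v,u=np.nonzero(M)
    return unproj(c,np.c_[(u+.5)/4-.5,(v+.5)/4-.5],z)
def Lfind(c,h,near,sg,z,brass,scene=False):
    m=cv2.inRange(h,(100,90,35),(125,255,255))
    if brass: m|=cv2.inRange(h,(8,110,60),(32,255,255))
    m=cv2.morphologyEx(m,cv2.MORPH_CLOSE,np.ones((2,2),np.uint8)) if brass else m
    b=min(blobs(m,60),key=lambda b:np.hypot(*(b[2]-near)))
    return Lpose(up(c,b[0],z),sg),b[1]
E
python3 - <<'E'
from meas import *
np.set_printoptions(precision=4,suppress=True)
ct=grab("top");h=hsv(ct)
for nm,near,sg,z,br in (("trayL",(177,196),1,.003,0),("trayR",(333,183),-1,.003,0),("brL",(308,232),1,.02,1),("brR",(364,261),-1,.02,1)):
    r,s=Lfind(ct,h,near,sg,z,br); print(nm,r[0],round(r[1],3),r[2],r[3],s)
cs=grab("scene");hs=hsv(cs)
for nm,near,sg,z,br in (("trayL",(151,271),1,.003,0),("trayR",(306,176),-1,.003,0),("brL",(322,217),1,.02,1)):
    r,s=Lfind(cs,hs,near,sg,z,br); print(nm,r[0],round(r[1],3),r[2],r[3],s)
def cen(c,h,near,lo,hi,z,amin=20,fill=True):
    m=cv2.inRange(h,lo,hi)
    b=min(blobs(m,amin),key=lambda b:np.hypot(*(b[2]-near)))
    cn=max(cv2.findContours(b[0].astype(np.uint8),cv2.RETR_EXTERNAL,cv2.CHAIN_APPROX_NONE)[0],key=len)
    f=np.zeros_like(m);cv2.drawContours(f,[cn],-1,1,-1)
    p=up(ct if c is ct else cs,f>0,z)
    return p.mean(0),pca(p)[1],pca(p)[2],b[1]
print("sock",cen(ct,h,(404,229),(5,150,80),(28,255,255),.008))
print("can",cen(ct,h,(190,235),(5,150,90),(25,255,255),.051))
print("can s",cen(cs,hs,(200,286),(2,120,90),(25,255,255),.051))
print("pad",cen(ct,h,(250,170),(60,60,30),(95,255,200),.004))
print("pad s",cen(cs,hs,(218,207),(60,60,30),(95,255,200),.004))
g=cv2.cvtColor(ct["pixels"],cv2.COLOR_RGB2GRAY)
print(g[218:240,224:270])
E
```

```text
trayL [0.5131 0.3512] -1.145 [0.0287 0.0118] [0.029  0.0122] [165 187  31  17 231]
trayR [ 0.6286 -0.1353] 1.346 [0.0287 0.0118] [0.029  0.0121] [316 175  31  17 222]
brL [ 0.4538 -0.0883] -1.024 [0.0287 0.0118] [0.0273 0.0111] [296 225  32  16 190]
brR [ 0.3821 -0.263 ] 2.197 [0.0287 0.0118] [0.0281 0.0116] [348 247  27  28 216]
trayL [0.5123 0.3499] -1.161 [0.0287 0.0118] [0.0287 0.0125] [130 256  45  30 384]
trayR [ 0.6274 -0.138 ] 1.33 [0.0287 0.0118] [0.0288 0.0115] [289 166  30  17 173]
brL [ 0.4517 -0.0893] -0.985 [0.0287 0.0118] [0.027 0.011] [306 204  30  23 190]
sock (array([ 0.5159, -0.3806]), np.float64(-1.5179982245066552), array([0.0188, 0.0182]), array([392, 218,  24,  23, 394], dtype=int32))
can (array([0.3927, 0.2803]), np.float64(-1.4694141892528263), array([0.0063, 0.0062]), array([187, 231,   8,   8,  51], dtype=int32))
can s (array([0.3923, 0.2781]), np.float64(-0.16589998398549335), array([0.007 , 0.0065]), array([194, 281,  12,  11, 107], dtype=int32))
pad (array([0.6417, 0.138 ]), np.float64(-0.905517111635431), array([0.0394, 0.0125]), array([230, 155,  41,  30, 246], dtype=int32))
pad s (array([0.6377, 0.1378]), np.float64(-0.9077650811367117), array([0.0393, 0.0122]), array([200, 190,  37,  36, 228], dtype=int32))
[[104 100 110 ... 128 124 123]
 [124 122 124 ... 124 130 125]
 [126 126 127 ... 118 121 123]
 ...
 [119 121 127 ... 127 133 131]
 [118 123 131 ... 133 133 124]
 [126 127 132 ... 133 133 125]]
```

Run:
```python
from meas import *
np.set_printoptions(precision=4,suppress=True)
for n,box in (("top",(225,215,272,240)),("scene",(230,235,285,270))):
    c=grab(n);g=cv2.cvtColor(c["pixels"],cv2.COLOR_RGB2GRAY)
    x0,y0,x1,y1=box
    m=np.zeros_like(g,np.uint8); m[y0:y1,x0:x1]=g[y0:y1,x0:x1]<70
    cs=[];
    for b,s,ce in blobs(m,6): print(n,s,ce.round(1),unproj(c,ce,.009))
    cv2.imwrite(f"pics/bar_{n}.png",cv2.resize(cv2.cvtColor(c["pixels"],cv2.COLOR_RGB2BGR)[y0-5:y1+5,x0-5:x1+5],None,fx=10,fy=10,interpolation=cv2.INTER_NEAREST))
    # cans lids
    for u,v in ([(218.5,204),(287,195.5)] if n=="top" else [(209.5,239),(275,195)]): print("black",unproj(c,(u,v),.051))
```

```text
top [231 225   3   5  13] [232.  226.7] [[0.4428 0.1639]]
top [238 225   2   6  12] [238.5 227.5] [[0.4432 0.1429]]
top [244 225   2   6  12] [244.5 227.5] [[0.446  0.1239]]
top [250 226   3   5  11] [250.6 227.8] [[0.4478 0.1044]]
top [256 226   3   5  14] [256.9 227.9] [[0.4506 0.0845]]
black [[0.501  0.2119]]
black [[0.5592 0.0038]]
scene [267 244   4   4  10] [268.5 245.5] [[0.4488 0.0812]]
scene [260 247   4   5   9] [261.7 248.9] [[0.4475 0.1009]]
scene [253 251   5   4   9] [255.  252.9] [[0.4444 0.1208]]
scene [246 255   5   4   9] [248.  256.7] [[0.4424 0.1408]]
scene [239 258   4   5  10] [240.6 260.3] [[0.4412 0.1611]]
black [[0.504  0.2095]]
black [[0.5612 0.0008]]
```

View pics/bar_top.png

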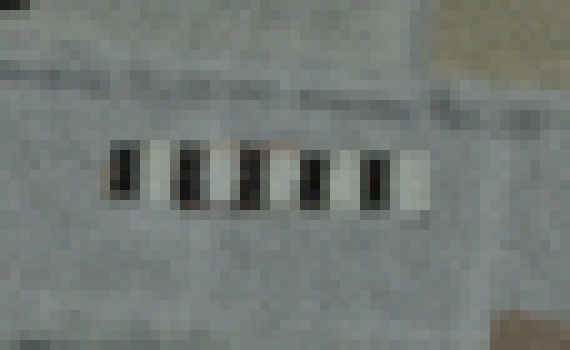

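View pics/bar_scene.png

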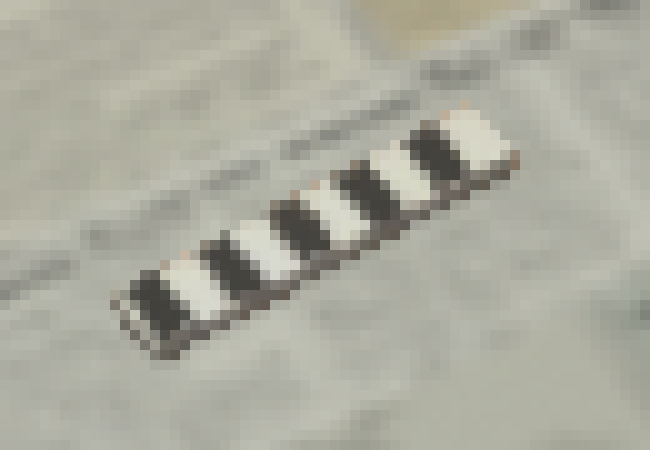

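```bash
cat > go.py <<'E'
import sys,numpy as np
from scipy.spatial.transform import Rotation as Ro
from workcell import read_state
def row(x,y,z,phi,st=None):
    st=st or read_state()
    R=Ro.from_rotvec(st["tcp_rot"]).as_matrix()
    d=R.T@(np.array([x,y,z])-st["tool_pos"])*1000
    T=np.array([[np.cos(phi),np.sin(phi),0],[np.sin(phi),-np.cos(phi),0],[0,0,-1]])
    w=Ro.from_matrix(R.T@T).as_rotvec()
    q1=np.arctan2(y,x); 
    cur=np.arctan2(R[1,0],R[0,0])
    q6=st["q"][5]-(phi-cur)+(q1-st["q"][0])
    return d.round(1),w.round(3),"q6~%.2f"%q6
if __name__=="__main__":
    s=read_state(); print("t",round(s["time"],2),"pos",s["tool_pos"].round(4),"phi",np.round(np.arctan2(Ro.from_rotvec(s["tcp_rot"]).as_matrix()[1,0],Ro.from_rotvec(s["tcp_rot"]).as_matrix()[0,0]),3),"w",round(s["width"],3),"F",s["wrist_force"].round(1),"q6",s["q"][5].round(2))
    for a in sys.argv[1:]:
        print(a,*row(*[float(v) for v in a.split(",")]))
E
python3 go.py .382,-.264,.10,2.197 .382,-.264,.008,2.197
```

```text
t 0.4 pos [ 0.2446 -0.629   0.2311] phi 0.371 w 0.995 F [0.4 0.9 0.3] q6 -0.04
.382,-.264,.10,2.197 [ 260.4 -290.4  131.2] [-0.    -0.    -1.826] q6~-1.23
.382,-.264,.008,2.197 [ 260.4 -290.3  223.2] [-0.    -0.    -1.826] q6~-1.23
```

```bash
python3 -m crank '260 -290 131 0 0 -1.826 90;260 -290 131 0 0 -1.826 90;260 -290 131 0 0 -1.826 90;260 -290 131 0 0 -1.826 90;260 -290 131 0 0 -1.826 90;260 -290 131 0 0 -1.826 90;260 -290 131 0 0 -1.826 90;260 -290 131 0 0 -1.826 90;260 -290 131 0 0 -1.826 90;260 -290 131 0 0 -1.826 90;260 -290 131 0 0 -1.826 90;260 -290 131 0 0 -1.826 90;260 -290 131 0 0 -1.826 90' 40; python3 go.py .382,-.264,.006,2.197
python3 - <<'E'
from h import *
for n in ("top","scene"):
    c=grab(n)
    p=cv2.cvtColor(c["pixels"],cv2.COLOR_RGB2BGR)
    cv2.imwrite(f"pics/{n}1.png",cv2.resize(p[140:290,150:430] if n=="top" else p[140:320,250:550],None,fx=2.66,fy=2.66,interpolation=cv2.INTER_CUBIC))
E
```

```text
time: 2.02
tool_pos: [0.3818, -0.2647, 0.1004]
tcp_rot: [1.431, 2.796, 0.0]
wrist_force: [-0.6, 0.8, -0.1]
width: 0.651
t 2.02 pos [ 0.3818 -0.2647  0.1004] phi 2.195 w 0.651 F [-0.6  0.8 -0.1] q6 -1.28
.382,-.264,.006,2.197 [ 0.5  0.5 94.4] [ 0.     0.    -0.002] q6~-1.23
```

View pics/top1.png

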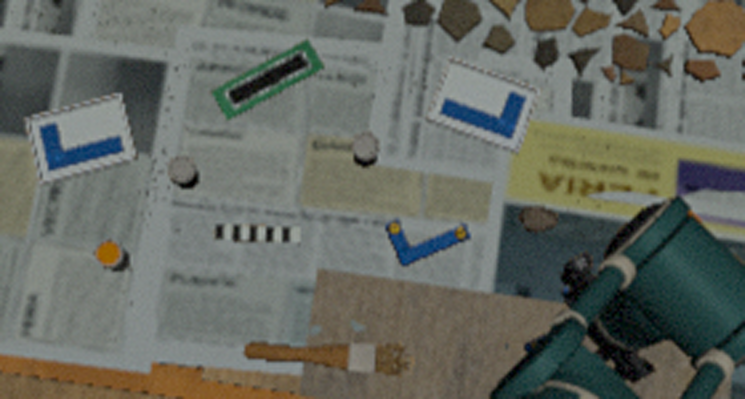

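View pics/scene1.png

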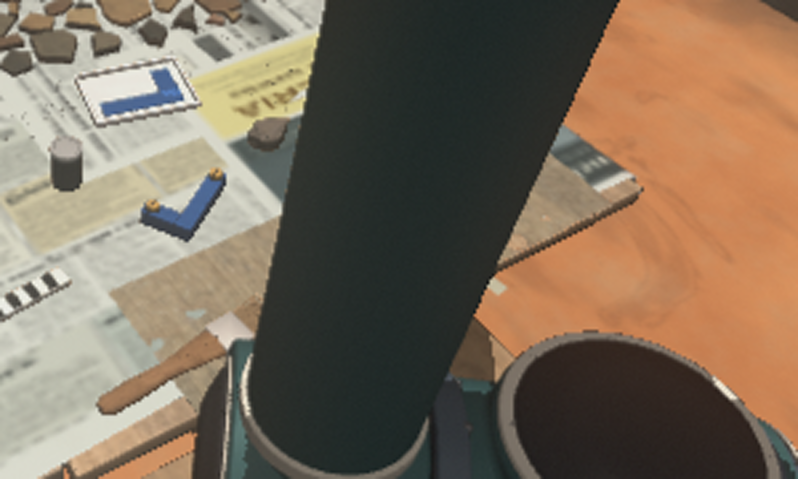

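```bash
python3 -m crank '0 0 50 0 0 0 90;0.5 0.5 80 0 0 0 90;0.5 0.5 94 0 0 0 90;0.5 0.5 94 0 0 0 90;0.5 0.5 94 0 0 0 90;0.5 0.5 94 0 0 0 255;0.5 0.5 94 0 0 0 255;0.5 0.5 94 0 0 0 255;0.5 0.5 94 0 0 0 255;0.5 0.5 94 0 0 0 255;0.5 0.5 94 0 0 0 255' 40; python3 go.py
```

```text
time: 3.5
tool_pos: [0.3829, -0.2646, 0.0074]
tcp_rot: [1.429, 2.796, -0.0]
wrist_force: [-0.9, 0.2, 6.5]
width: 0.199
t 3.5 pos [ 0.3829 -0.2646  0.0074] phi 2.197 w 0.199 F [-0.9  0.2  6.5] q6 -1.28
```

```bash
python3 -m crank '0 0 -60 0 0 0 255;0 0 -110 0 0 0 255;0 0 -110 0 0 0 255;0 0 -110 0 0 0 255'; python3 go.py .628,-.1365,.117,1.338
```

```text
time: 4.0
tool_pos: [0.3814, -0.2635, 0.1157]
tcp_rot: [-1.429, -2.797, -0.0]
wrist_force: [-0.9, 0.3, -0.2]
width: 0.198
t 4.0 pos [ 0.3814 -0.2635  0.1157] phi 2.197 w 0.198 F [-0.9  0.3 -0.2] q6 -1.28
.628,-.1365,.117,1.338 [-41.6 274.3  -1.4] [-0.001 -0.001  0.859] q6~0.02
```

```bash
python3 -m crank '-41.5 274 -1 0 0 0.859 255;-41.5 274 -1 0 0 0.859 255;-41.5 274 -1 0 0 0.859 255;-41.5 274 -1 0 0 0.859 255;-41.5 274 -1 0 0 0.859 255;-41.5 274 -1 0 0 0.859 255;-41.5 274 -1 0 0 0.859 255;-41.5 274 -1 0 0 0.859 255'; python3 go.py .628,-.1365,.0115,1.338
python3 - <<'E'
from h import *
for n in ("top","scene"):
    c=grab(n)
    p=cv2.cvtColor(c["pixels"],cv2.COLOR_RGB2BGR)
    cv2.imwrite(f"pics/{n}2.png",cv2.resize(p[140:290,150:430] if n=="top" else p[100:280,250:550],None,fx=2.66,fy=2.66,interpolation=cv2.INTER_CUBIC))
E
```

```text
time: 5.0
tool_pos: [0.6264, -0.1375, 0.116]
tcp_rot: [-2.463, -1.946, 0.003]
wrist_force: [-0.4, -0.2, -1.7]
width: 0.198
t 5.0 pos [ 0.6264 -0.1375  0.116 ] phi 1.337 w 0.198 F [-0.4 -0.2 -1.7] q6 -0.02
.628,-.1365,.0115,1.338 [  1.4   1.6 104.5] [-0.003  0.    -0.001] q6~0.02
```

View pics/top2.png

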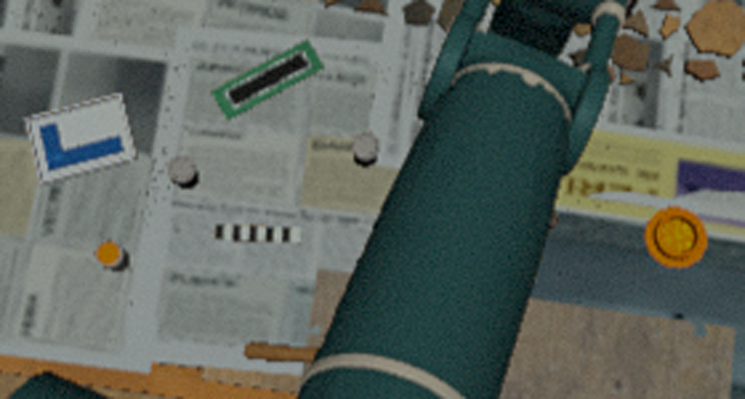

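View pics/scene2.png

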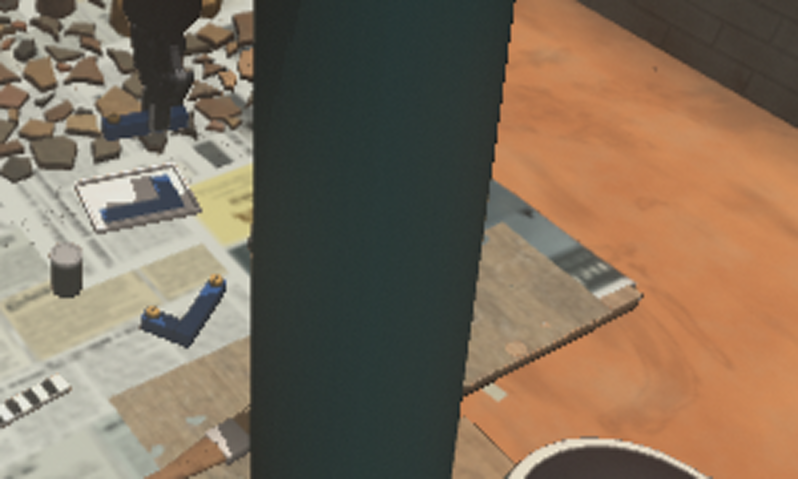

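```bash
python3 -m crank '1.5 1.5 55 0 0 0 255;1.5 1.5 90 0 0 0 255;1.5 1.5 100 0 0 0 255;1.5 1.5 105 0 0 0 255;1.5 1.5 105 0 0 0 255;1.5 1.5 105 0 0 0 255'; python3 go.py
```

```text
time: 5.85
tool_pos: [0.6316, -0.1363, 0.0142]
tcp_rot: [2.463, 1.947, 0.003]
wrist_force: [-0.3, 0.3, -1.4]
width: 0.195
t 5.85 pos [ 0.6316 -0.1363  0.0142] phi 1.338 w 0.195 F [-0.3  0.3 -1.4] q6 -0.02
```

```bash
python3 -m crank '0 0 0 0 0 0 255;0 0 0 0 0 0 255'; python3 go.py .628,-.1365,.0115,1.338
```

```text
time: 6.1
tool_pos: [0.6305, -0.136, 0.013]
tcp_rot: [2.464, 1.948, 0.001]
wrist_force: [0.7, 0.0, -1.2]
width: 0.194
t 6.1 pos [ 0.6305 -0.136   0.013 ] phi 1.338 w 0.194 F [ 0.7  0.  -1.2] q6 -0.02
.628,-.1365,.0115,1.338 [-1.1 -2.3  1.5] [ 0.001  0.    -0.   ] q6~0.02
```

```bash
python3 -m crank '-0.5 -1 2 0 0 0 255;-0.5 -1 2 0 0 0 255;-0.5 -1 2 0 0 0 255;-0.5 -1 2 0 0 0 255'; python3 go.py .628,-.1365,.0115,1.338
```

```text
time: 6.6
tool_pos: [0.6293, -0.1362, 0.0105]
tcp_rot: [2.464, 1.948, 0.001]
wrist_force: [0.6, 0.1, 1.1]
width: 0.199
t 6.6 pos [ 0.6293 -0.1362  0.0105] phi 1.338 w 0.199 F [0.6 0.1 1.1] q6 -0.02
.628,-.1365,.0115,1.338 [-0.6 -1.2 -1. ] [ 0.001 -0.    -0.   ] q6~0.02
```

Touching the floor at the right place. Release, lift, and go to the left bracket.

```bash
python3 -m crank '0 0 0 0 0 0 150;0 0 0 0 0 0 130;0 0 0 0 0 0 130;0 0 0 0 0 0 130;0 0 -40 0 0 0 120;0 0 -95 0 0 0 100;0 0 -95 0 0 0 90;0 0 -95 0 0 0 90'; python3 go.py .454,-.0885,.10,-1.01 .454,-.0885,.10,2.13
```

```text
time: 7.6
tool_pos: [0.629, -0.1362, 0.1056]
tcp_rot: [2.464, 1.948, 0.001]
wrist_force: [-0.0, 0.7, -0.8]
width: 0.645
t 7.6 pos [ 0.629  -0.1362  0.1056] phi 1.338 w 0.645 F [-0.   0.7 -0.8] q6 -0.02
.454,-.0885,.10,-1.01 [   6.  -181.3    5.5] [ 0.000e+00 -1.000e-03  2.348e+00] q6~2.39
.454,-.0885,.10,2.13 [   6.  -181.3    5.5] [ 0.001  0.    -0.792] q6~-0.75
```

```bash
python3 -m crank '6 -181 5 0 0 -0.792 90;6 -181 5 0 0 -0.792 90;6 -181 5 0 0 -0.792 90;6 -181 5 0 0 -0.792 90;6 -181 5 0 0 -0.792 90;6 -181 5 0 0 -0.792 90;6 -181 5 0 0 -0.792 90;6 -181 5 0 0 -0.792 90'; python3 go.py .455,-.089,.0065,2.13;  python3 - <<'E'
from meas import *
c=grab("top");p=cv2.cvtColor(c["pixels"],cv2.COLOR_RGB2BGR)
cv2.imwrite("pics/top3.png",cv2.resize(p[140:290,150:430],None,fx=2.66,fy=2.66,interpolation=cv2.INTER_CUBIC))
c=grab("scene");p=cv2.cvtColor(c["pixels"],cv2.COLOR_RGB2BGR)
cv2.imwrite("pics/scene3.png",cv2.resize(p[100:280,200:500],None,fx=2.66,fy=2.66,interpolation=cv2.INTER_CUBIC))
E
```

```text
time: 8.6
tool_pos: [0.4541, -0.0885, 0.0998]
tcp_rot: [-1.523, -2.747, 0.0]
wrist_force: [-0.2, 0.2, 0.2]
width: 0.647
t 8.6 pos [ 0.4541 -0.0885  0.0998] phi 2.129 w 0.647 F [-0.2  0.2  0.2] q6 -0.8
.455,-.089,.0065,2.13 [-1.   0.6 93.3] [-0.001 -0.001 -0.001] q6~-0.75
```

View pics/top3.png

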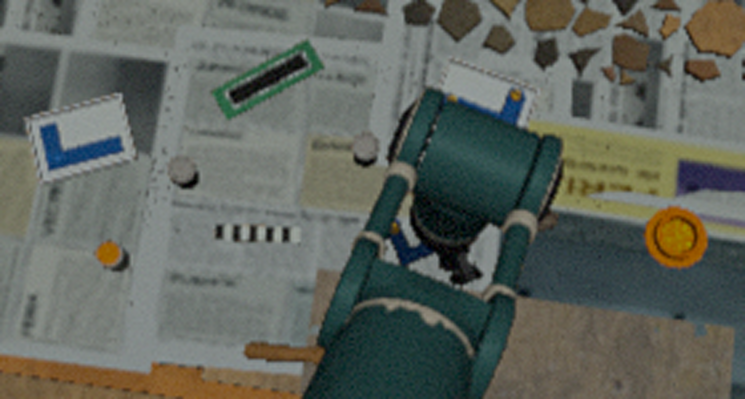

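View pics/scene3.png

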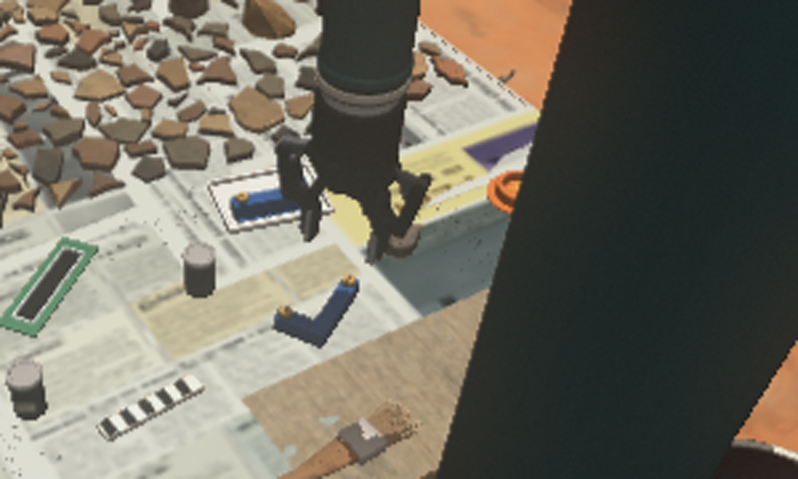

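```bash
python3 -m crank '-1 0.5 50 0 0 0 90;-1 0.5 80 0 0 0 90;-1 0.5 93 0 0 0 90;-1 0.5 93 0 0 0 90;-1 0.5 93 0 0 0 90;-1 0.5 93 0 0 0 255;-1 0.5 93 0 0 0 255;-1 0.5 93 0 0 0 255;-1 0.5 93 0 0 0 255;-1 0.5 93 0 0 0 255;-1 0.5 93 0 0 0 255'; python3 go.py; python3 -m crank '0 0 -60 0 0 0 255;0 0 -110 0 0 0 255;0 0 -110 0 0 0 255;0 0 -110 0 0 0 255'; python3 go.py .5127,.3506,.115,1.988
```

```text
time: 10.07
tool_pos: [0.4563, -0.0893, 0.0084]
tcp_rot: [1.521, 2.746, 0.001]
wrist_force: [-0.8, 0.2, 6.3]
width: 0.197
t 10.07 pos [ 0.4563 -0.0893  0.0084] phi 2.13 w 0.197 F [-0.8  0.2  6.3] q6 -0.81
time: 10.58
tool_pos: [0.4546, -0.089, 0.1168]
tcp_rot: [-1.522, -2.748, 0.0]
wrist_force: [-1.4, 0.3, -2.1]
width: 0.197
t 10.57 pos [ 0.4546 -0.089   0.1168] phi 2.13 w 0.197 F [-1.4  0.3 -2.1] q6 -0.81
.5127,.3506,.115,1.988 [341.8 282.4   1.8] [-0.    -0.     0.142] q6~0.18
```

```bash
python3 -m crank '342 282.5 -10 0 0 0.142 255;342 282.5 -10 0 0 0.142 255;342 282.5 -10 0 0 0.142 255;342 282.5 -10 0 0 0.142 255;342 282.5 -10 0 0 0.142 255;342 282.5 -10 0 0 0.142 255;342 282.5 -10 0 0 0.142 255;342 282.5 -10 0 0 0.142 255;342 282.5 1 0 0 0.142 255;342 282.5 1 0 0 0.142 255;342 282.5 1 0 0 0.142 255'; python3 go.py .5127,.3506,.012,1.988
python3 - <<'E'
from meas import *
np.set_printoptions(precision=4,suppress=True)
c=grab("top");p=cv2.cvtColor(c["pixels"],cv2.COLOR_RGB2BGR)
cv2.imwrite("pics/top4.png",cv2.resize(p[140:290,150:430],None,fx=2.66,fy=2.66,interpolation=cv2.INTER_CUBIC))
print(Lfind(c,hsv(c),(333,183),-1,.023,1))
c=grab("scene");p=cv2.cvtColor(c["pixels"],cv2.COLOR_RGB2BGR)
cv2.imwrite("pics/scene4.png",cv2.resize(p[140:320,80:380],None,fx=2.66,fy=2.66,interpolation=cv2.INTER_CUBIC))
print(Lfind(c,hsv(c),(306,176),-1,.023,1))
E
```

```text
time: 11.95
tool_pos: [0.5129, 0.3488, 0.1154]
tcp_rot: [-1.715, -2.631, 0.003]
wrist_force: [-1.1, 0.2, -0.7]
width: 0.196
t 11.95 pos [0.5129 0.3488 0.1154] phi 1.986 w 0.196 F [-1.1  0.2 -0.7] q6 0.14
.5127,.3506,.012,1.988 [  1.8   0.7 103.4] [-0.002  0.    -0.002] q6~0.18
((array([ 0.6221, -0.1334]), np.float64(1.3042150241011674), array([0.0287, 0.0118]), array([0.0287, 0.0125])), array([317, 175,  31,  18, 271], dtype=int32))
((array([ 0.6226, -0.1378]), np.float64(1.3521872825722019), array([0.0287, 0.0118]), array([0.0244, 0.0105])), array([291, 163,  27,  15, 129], dtype=int32))
```

View pics/top4.png

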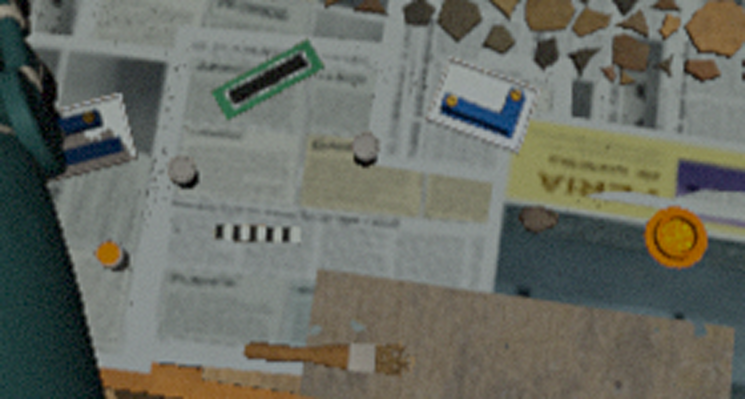

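View pics/scene4.png

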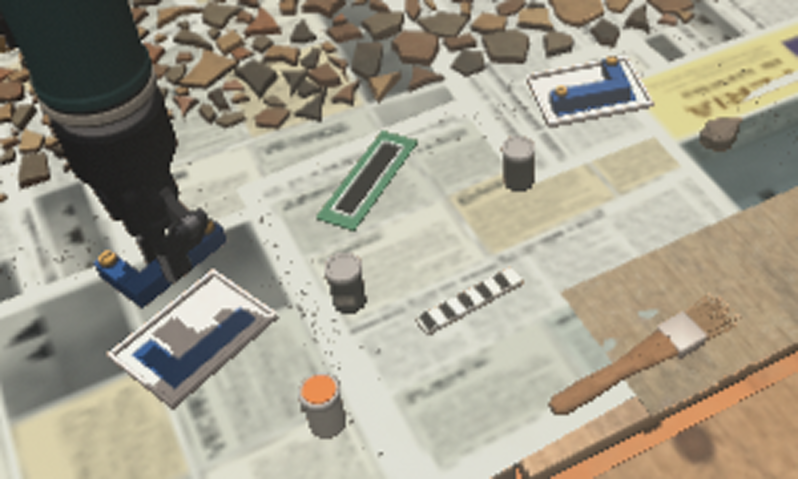

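```bash
python3 -m crank '1.5 0 55 0 0 0 255;1.5 0 90 0 0 0 255;1.5 0 100 0 0 0 255;1.5 0 103 0 0 0 255;1.5 0 103 0 0 0 255;1.5 0 103 0 0 0 255;1.5 0 104 0 0 0 255;1.5 0 104 0 0 0 255;1.5 0 104 0 0 0 255'; python3 go.py .5127,.3506,.0114,1.988
```

```text
time: 13.18
tool_pos: [0.5128, 0.3521, 0.0124]
tcp_rot: [1.713, 2.633, 0.0]
wrist_force: [-0.6, 0.5, -0.6]
width: 0.197
t 13.18 pos [0.5128 0.3521 0.0124] phi 1.988 w 0.197 F [-0.6  0.5 -0.6] q6 0.14
.5127,.3506,.0114,1.988 [-1.3 -0.7  1. ] [ 0. -0. -0.] q6~0.18
```

```bash
python3 -m crank '0 0 1 0 0 0 255;0 0 1 0 0 0 255;0 0 1 0 0 0 150;0 0 1 0 0 0 130;0 0 1 0 0 0 130;0 0 1 0 0 0 130;0 0 -40 0 0 0 120;0 0 -105 0 0 0 60;0 0 -105 0 0 0 60;0 0 -105 0 0 0 60'; python3 go.py .3925,.2795,.12,1.988
```

```text
time: 14.42
tool_pos: [0.513, 0.3522, 0.1179]
tcp_rot: [1.713, 2.633, 0.002]
wrist_force: [0.6, 1.0, -0.4]
width: 0.765
t 14.43 pos [0.513  0.3522 0.1179] phi 1.988 w 0.765 F [ 0.6  1.  -0.4] q6 0.14
.3925,.2795,.12,1.988 [ -17.6 -139.6   -2.3] [ 0.001 -0.    -0.   ] q6~0.20
```

```bash
python3 -m crank '-17.5 -139.5 -2 0 0 0 60;-17.5 -139.5 -2 0 0 0 60;-17.5 -139.5 -2 0 0 0 60;-17.5 -139.5 -2 0 0 0 60;-17.5 -139.5 -2 0 0 0 60;-17.5 -139.5 -2 0 0 0 60;-17.5 -139.5 -2 0 0 0 60'; python3 go.py .3925,.2795,.026,1.988
python3 - <<'E'
from meas import *
np.set_printoptions(precision=4,suppress=True)
c=grab("top");p=cv2.cvtColor(c["pixels"],cv2.COLOR_RGB2BGR)
cv2.imwrite("pics/top5.png",cv2.resize(p[140:290,150:430],None,fx=2.66,fy=2.66,interpolation=cv2.INTER_CUBIC))
c=grab("scene");p=cv2.cvtColor(c["pixels"],cv2.COLOR_RGB2BGR)
cv2.imwrite("pics/scene5.png",cv2.resize(p[140:320,80:380],None,fx=2.66,fy=2.66,interpolation=cv2.INTER_CUBIC))
E
```

```text
time: 15.3
tool_pos: [0.3932, 0.28, 0.1194]
tcp_rot: [1.714, 2.633, 0.0]
wrist_force: [0.2, 0.3, -0.4]
width: 0.762
t 15.3 pos [0.3932 0.28   0.1194] phi 1.988 w 0.762 F [ 0.2  0.3 -0.4] q6 0.15
.3925,.2795,.026,1.988 [-0.2 -0.9 93.4] [ 0. -0. -0.] q6~0.20
```

View pics/scene5.png

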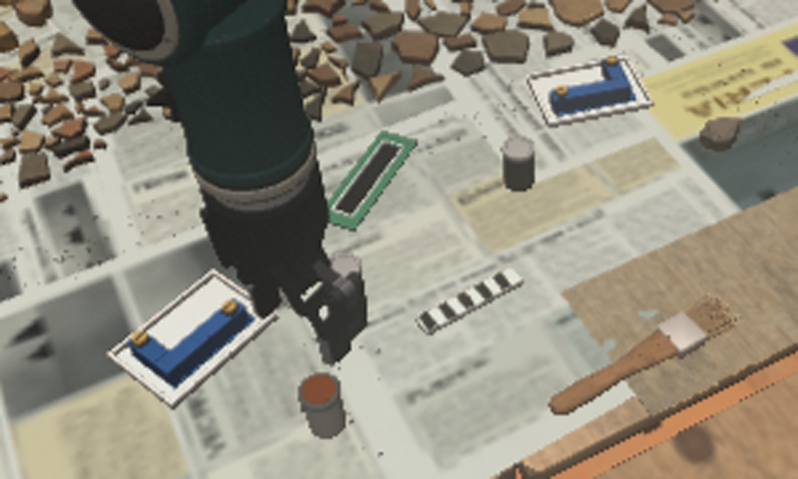

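View pics/top5.png

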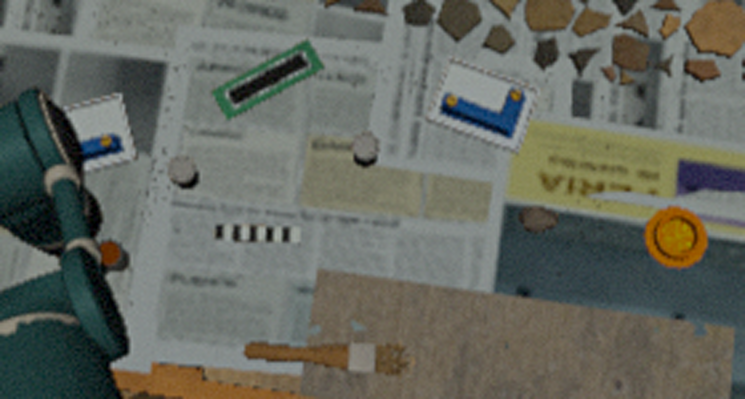

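```bash
python3 -m crank '0 -1 45 0 0 0 60;0 -1 75 0 0 0 60;0 -1 90 0 0 0 60;0 -1 93 0 0 0 60;0 -1 93 0 0 0 60;0 -1 93 0 0 0 60;0 -1 93 0 0 0 100;0 -1 93 0 0 0 140;0 -1 93 0 0 0 180;0 -1 93 0 0 0 200;0 -1 93 0 0 0 200;0 -1 93 0 0 0 200' 30; python3 go.py
```

```text
time: 16.9
tool_pos: [0.3917, 0.2793, 0.0269]
tcp_rot: [1.713, 2.633, 0.001]
wrist_force: [-1.4, -0.5, 6.7]
width: 0.384
t 16.9 pos [0.3917 0.2793 0.0269] phi 1.988 w 0.384 F [-1.4 -0.5  6.7] q6 0.15
```

```bash
python3 -m crank '0 0 -50 0 0 0 200;0 0 -110 0 0 0 200;0 0 -110 0 0 0 200;0 0 -110 0 0 0 200'; python3 go.py .517,-.382,.14,1.988;python3 - <<'E'
from meas import *
np.set_printoptions(precision=4,suppress=True)
for n in ("top","scene"):
    c=grab(n);h=hsv(c);p=cv2.cvtColor(c["pixels"],cv2.COLOR_RGB2BGR)
    e=proj(c,[[.517,-.382,0.003]])[0];print(n,e)
    x,y=e.astype(int)
    cv2.imwrite(f"pics/sock_{n}.png",cv2.resize(p[max(0,y-25):y+25,x-30:x+30],None,fx=10,fy=10,interpolation=cv2.INTER_NEAREST))
    m=cv2.inRange(h,(3,150,60),(28,255,255))
    b=min(blobs(m,40),key=lambda b:np.hypot(*(b[2]-e)))
    print(b[1],b[2],unproj(c,b[2],.003))
    if n=="top":
        for z,(lo,hi) in ((.003,(3,28)),):
            cn=max(cv2.findContours(b[0].astype(np.uint8),0,1)[0],key=len)
            el=cv2.fitEllipse(cn);print(el,unproj(c,el[0],z))
    cv2.imwrite(f"pics/{n}6.png",p)
E
```

```text
time: 17.4
tool_pos: [0.3911, 0.2789, 0.1359]
tcp_rot: [-1.713, -2.633, 0.0]
wrist_force: [-0.3, 0.5, -1.0]
width: 0.385
t 17.4 pos [0.3911 0.2789 0.1359] phi 1.988 w 0.385 F [-0.3  0.5 -1. ] q6 0.15
.517,-.382,.14,1.988 [-655.3 -152.5   -4.1] [-0.  0. -0.] q6~-1.05
top [403.6208 228.7402]
[392 218  24  23 411] [403.6618 228.7445] [[ 0.517  -0.3821]]
((403.65966796875, 228.74835205078125), (20.96556282043457, 23.082359313964844), 119.37693786621094) [[ 0.517  -0.3821]]
scene [394.1589 172.6399]
[383 165  25  16 258] [395.5969 172.7752] [[ 0.5144 -0.3853]]
```

View pics/sock_top.png

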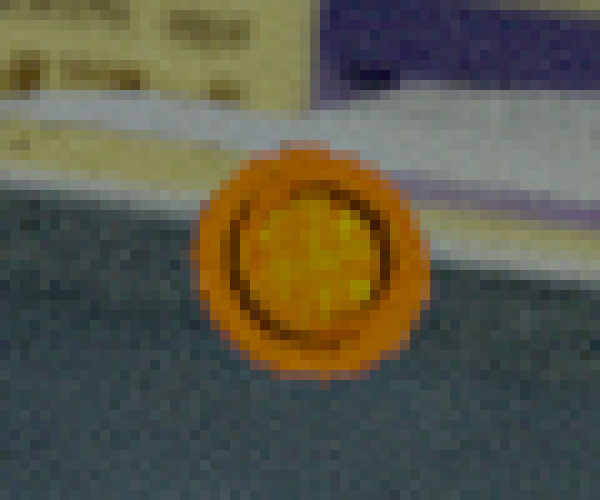

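View pics/scene6.png

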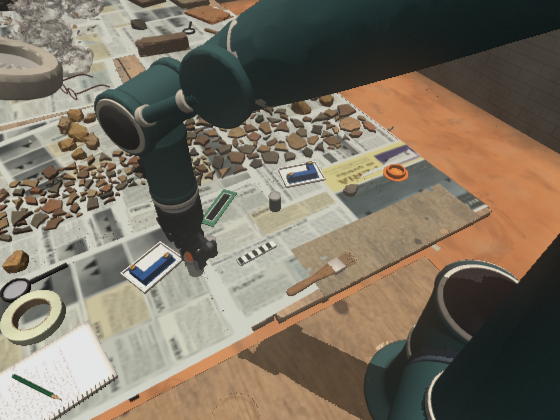

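```bash
python3 -m crank '-656 -152 -4 0 0 0 200;-656 -152 -4 0 0 0 200;-656 -152 -4 0 0 0 200;-656 -152 -4 0 0 0 200;-656 -152 -4 0 0 0 200;-656 -152 -4 0 0 0 200;-656 -152 -4 0 0 0 200;-656 -152 -4 0 0 0 200;-656 -152 -4 0 0 0 200;-656 -152 -4 0 0 0 200;-656 -152 -4 0 0 0 200;-656 -152 -4 0 0 0 200;-656 -152 -4 0 0 0 200;-656 -152 -4 0 0 0 200;-656 -152 -4 0 0 0 200;-656 -152 -4 0 0 0 200'; python3 go.py .516,-.383,.05,1.988 .516,-.383,.032,1.988;python3 - <<'E'
from h import *
for n in ("top","scene"):
    c=grab(n);p=cv2.cvtColor(c["pixels"],cv2.COLOR_RGB2BGR);cv2.imwrite(f"pics/{n}7.png",p)
E
```

```text
time: 19.5
tool_pos: [0.5183, -0.3814, 0.1406]
tcp_rot: [1.712, 2.634, -0.0]
wrist_force: [0.3, -0.2, 0.1]
width: 0.384
t 19.5 pos [ 0.5183 -0.3814  0.1406] phi 1.989 w 0.384 F [ 0.3 -0.2  0.1] q6 -1.09
.516,-.383,.05,1.988 [-0.5 -2.8 90.6] [0.    0.    0.001] q6~-1.06
.516,-.383,.032,1.988 [ -0.5  -2.8 108.6] [0.    0.    0.001] q6~-1.06
```

View pics/scene7.png

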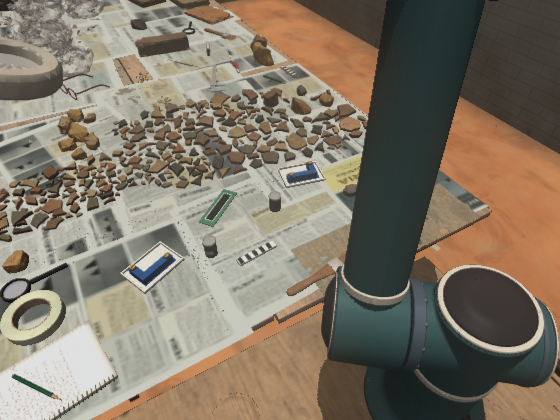

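```bash
python3 -m crank '-0.5 -2 50 0 0 0 200;-0.5 -2 80 0 0 0 200;-0.5 -2 88 0 0 0 200;-0.5 -2 88 0 0 0 200;-0.5 -2 88 0 0 0 200;-0.5 -2 88 0 0 0 200'; python3 go.py .5165,-.3825,.031,1.988
```

```text
time: 20.35
tool_pos: [0.5176, -0.3844, 0.0541]
tcp_rot: [1.712, 2.631, -0.001]
wrist_force: [0.6, 0.4, -0.1]
width: 0.383
t 20.35 pos [ 0.5176 -0.3844  0.0541] phi 1.988 w 0.383 F [ 0.6  0.4 -0.1] q6 -1.09
.5165,-.3825,.031,1.988 [ 2.2 -0.3 23.1] [ 0.001  0.003 -0.   ] q6~-1.05
```

```bash
python3 -m crank '1.5 0 8 0 0 0 200;1.5 0 16 0 0 0 200;1.5 0 20 0 0 0 200;1.5 0 22 0 0 0 200;1.5 0 22 0 0 0 200;1.5 0 22 0 0 0 200'; python3 go.py .5165,-.3825,.030,1.988
```

```text
time: 21.1
tool_pos: [0.516, -0.3822, 0.0303]
tcp_rot: [1.714, 2.633, 0.0]
wrist_force: [-0.2, 0.3, 0.1]
width: 0.385
t 21.1 pos [ 0.516  -0.3822  0.0303] phi 1.988 w 0.385 F [-0.2  0.3  0.1] q6 -1.09
.5165,-.3825,.030,1.988 [-0.5  0.3  0.3] [ 0.  0. -0.] q6~-1.05
```

```bash
python3 -m crank '0 0 0 0 0 0 160;0 0 0 0 0 0 140;0 0 0 0 0 0 120;0 0 0 0 0 0 100;0 0 0 0 0 0 90;0 0 0 0 0 0 80;0 0 0 0 0 0 80;0 0 -30 0 0 0 80;0 0 -60 0 0 0 80;0 0 -100 0 0 0 80;0 0 -100 0 0 0 80'; python3 go.py .446,.117,.10,1.674
```

```text
time: 22.48
tool_pos: [0.5185, -0.3842, 0.1351]
tcp_rot: [1.709, 2.626, -0.001]
wrist_force: [0.8, -0.9, 0.2]
width: 0.686
t 22.48 pos [ 0.5185 -0.3842  0.1351] phi 1.988 w 0.686 F [ 0.8 -0.9  0.2] q6 -1.09
.446,.117,.10,1.674 [487.9 136.6  31.9] [0.005 0.007 0.314] q6~0.15
```

```bash
python3 -m crank '488 136.5 32 0 0 0.314 80;488 136.5 32 0 0 0.314 80;488 136.5 32 0 0 0.314 80;488 136.5 32 0 0 0.314 80;488 136.5 32 0 0 0.314 80;488 136.5 32 0 0 0.314 80;488 136.5 32 0 0 0.314 80;488 136.5 32 0 0 0.314 80;488 136.5 32 0 0 0.314 80;488 136.5 32 0 0 0.314 80;488 136.5 32 0 0 0.314 80;488 136.5 32 0 0 0.314 80;488 136.5 32 0 0 0.314 80;488 136.5 32 0 0 0.314 80'; python3 go.py .446,.117,.0015,1.674;python3 - <<'E'
from h import *
for n in ("top","scene"):
    c=grab(n);p=cv2.cvtColor(c["pixels"],cv2.COLOR_RGB2BGR);cv2.imwrite(f"pics/{n}8.png",p)
    x,y=proj(c,[[.517,-.382,.03]])[0].astype(int)
    cv2.imwrite(f"pics/sock2_{n}.png",cv2.resize(p[y-25:y+25,x-30:x+30],None,fx=10,fy=10,interpolation=cv2.INTER_NEAREST))
E
```

```text
time: 24.22
tool_pos: [0.4432, 0.1188, 0.0983]
tcp_rot: [2.105, 2.332, 0.0]
wrist_force: [-0.0, 0.8, 0.3]
width: 0.688
t 24.23 pos [0.4432 0.1188 0.0983] phi 1.673 w 0.688 F [-0.   0.8  0.3] q6 0.11
.446,.117,.0015,1.674 [-2.   2.6 96.8] [ 0.     0.    -0.001] q6~0.15
```

View pics/scene8.png

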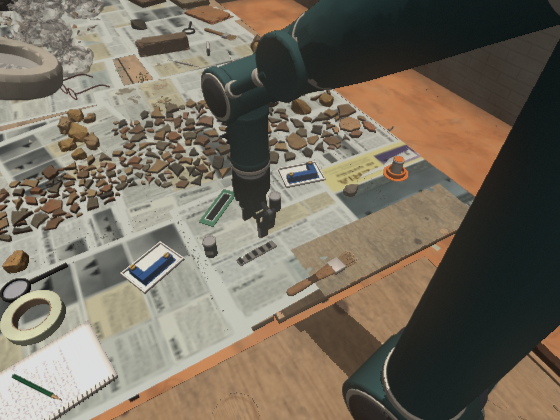

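View pics/sock2_scene.png

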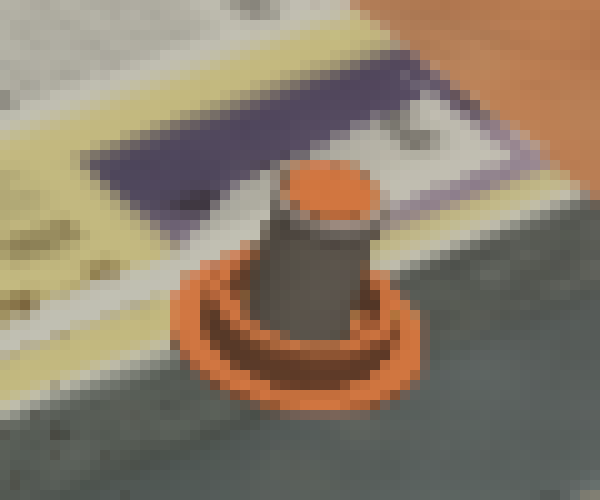

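View pics/sock2_top.png

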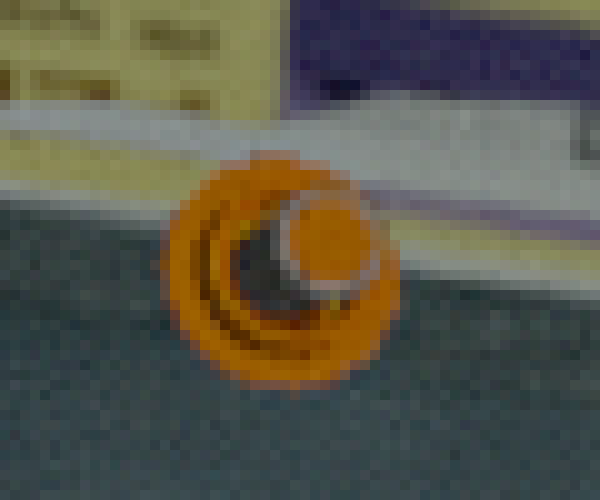

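```bash
python3 -m crank '-2 2.5 50 0 0 0 120;-2 2.5 80 0 0 0 120;-2 2.5 95 0 0 0 120;-2 2.5 97 0 0 0 120;-2 2.5 97 0 0 0 120;-2 2.5 97 0 0 0 120;-2 2.5 97 0 0 0 120' 40; python3 go.py .446,.117,.0015,1.674
```

```text
time: 25.2
tool_pos: [0.4466, 0.1178, 0.0022]
tcp_rot: [2.103, 2.332, 0.003]
wrist_force: [-0.5, -0.5, -0.5]
width: 0.528
t 25.2 pos [0.4466 0.1178 0.0022] phi 1.674 w 0.528 F [-0.5 -0.5 -0.5] q6 0.1
.446,.117,.0015,1.674 [-0.7 -0.7  0.7] [ 0.002 -0.    -0.   ] q6~0.15
```

```bash
python3 -m crank '0 0 0.5 0 0 0 160;0 0 0.5 0 0 0 180;0 0 0.5 0 0 0 255;0 0 0.5 0 0 0 255;0 0 0.5 0 0 0 255;0 0 0.5 0 0 0 255' 40; python3 go.py; python3 -m crank '0 0 -40 0 0 0 255;0 0 -100 0 0 0 255;0 0 -100 0 0 0 255;0 0 -100 0 0 0 255'; python3 go.py .640,.138,.10,2.236
python3 - <<'E'
from h import *
c=grab("scene");p=cv2.cvtColor(c["pixels"],cv2.COLOR_RGB2BGR);
cv2.imwrite("pics/scene9.png",cv2.resize(p[140:320,130:430],None,fx=2.66,fy=2.66,interpolation=cv2.INTER_CUBIC))
E
```

```text
time: 25.95
tool_pos: [0.446, 0.1177, 0.0011]
tcp_rot: [2.104, 2.333, 0.001]
wrist_force: [-0.4, -0.1, 4.8]
width: 0.217
t 25.95 pos [0.446  0.1177 0.0011] phi 1.674 w 0.217 F [-0.4 -0.1  4.8] q6 0.1
time: 26.45
tool_pos: [0.4452, 0.1175, 0.1003]
tcp_rot: [-2.104, -2.333, 0.001]
wrist_force: [-0.7, -0.2, -0.7]
width: 0.221
t 26.45 pos [0.4452 0.1175 0.1003] phi 1.674 w 0.221 F [-0.7 -0.2 -0.7] q6 0.1
.640,.138,.10,2.236 [  0.4 195.9   0.2] [-0.    -0.    -0.562] q6~-0.45
```

View pics/scene9.png

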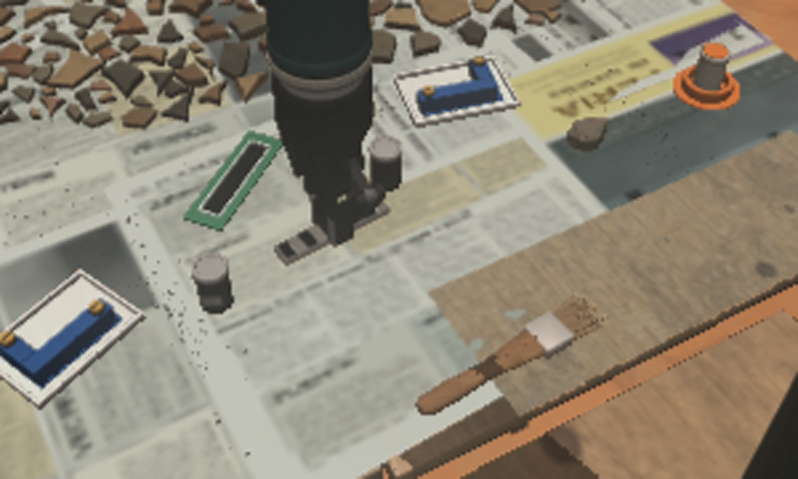

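```bash
python3 -m crank '0 196 0 0 0 -0.562 255;0 196 0 0 0 -0.562 255;0 196 0 0 0 -0.562 255;0 196 0 0 0 -0.562 255;0 196 0 0 0 -0.562 255;0 196 0 0 0 -0.562 255;0 196 0 0 0 -0.562 255;0 196 0 0 0 -0.562 255'; python3 go.py .640,.138,.006,2.236
```

```text
time: 27.5
tool_pos: [0.64, 0.1378, 0.1013]
tcp_rot: [1.374, 2.825, 0.0]
wrist_force: [-0.2, 0.3, -0.2]
width: 0.22
t 27.5 pos [0.64   0.1378 0.1013] phi 2.236 w 0.22 F [-0.2  0.3 -0.2] q6 -0.49
.640,.138,.006,2.236 [ 0.2  0.1 95.3] [ 0.  0. -0.] q6~-0.45
```

```bash
python3 -m crank '0 0 50 0 0 0 255;0 0 80 0 0 0 255;0 0 92 0 0 0 255;0 0 95 0 0 0 255;0 0 95 0 0 0 255;0 0 95 0 0 0 255;0 0 95 0 0 0 255;0 0 95 0 0 0 255'; python3 go.py .640,.138,.0055,2.236
```

```text
time: 28.5
tool_pos: [0.6411, 0.1378, 0.0064]
tcp_rot: [1.374, 2.824, 0.001]
wrist_force: [-0.2, -0.5, 0.5]
width: 0.218
t 28.5 pos [0.6411 0.1378 0.0064] phi 2.236 w 0.218 F [-0.2 -0.5  0.5] q6 -0.49
.640,.138,.0055,2.236 [ 0.8 -0.7  0.9] [ 0.001  0.    -0.   ] q6~-0.45
```

Bar bottom is about 1 mm above the pad; lower, release, retract and swing aside.

```bash
python3 -m crank '1 -0.5 1 0 0 0 255;1 -0.5 1 0 0 0 255;1 -0.5 1 0 0 0 180;1 -0.5 1 0 0 0 160;1 -0.5 1 0 0 0 140;1 -0.5 1 0 0 0 130;1 -0.5 1 0 0 0 130;1 -0.5 -40 0 0 0 130;1 -0.5 -100 0 0 0 130;1 -0.5 -160 0 0 0 130;1 -0.5 -160 0 0 0 130'; python3 go.py .40,-.45,.25,2.236
```

```text
time: 29.88
tool_pos: [0.6445, 0.1391, 0.1739]
tcp_rot: [1.37, 2.815, 0.013]
wrist_force: [-0.2, -0.0, -0.4]
width: 0.49
t 29.88 pos [0.6445 0.1391 0.1739] phi 2.236 w 0.49 F [-0.2 -0.  -0.4] q6 -0.49
.40,-.45,.25,2.236 [-313.2 -555.   -80.9] [ 0.012  0.006 -0.   ] q6~-1.51
```

```bash
python3 go.py .25,-.62,.25,1.6; python3 -m crank '-362 -789 -75 0 0 0.6 130;-362 -789 -75 0 0 0.6 130;-362 -789 -75 0 0 0.6 130;-362 -789 -75 0 0 0.6 130;-362 -789 -75 0 0 0.6 130;-362 -789 -75 0 0 0.6 130;-362 -789 -75 0 0 0.6 130;-362 -789 -75 0 0 0.6 130;-362 -789 -75 0 0 0.6 130;-362 -789 -75 0 0 0.6 130;-362 -789 -75 0 0 0.6 130;-362 -789 -75 0 0 0.6 130;-362 -789 -75 0 0 0.6 130;-362 -789 -75 0 0 0.6 130;-362 -789 -75 0 0 0.6 130;-362 -789 -75 0 0 0.6 130;-362 -789 -75 0 0 0.6 130;-362 -789 -75 0 0 0.6 130'; python3 go.py
python3 - <<'E'
from meas import *
np.set_printoptions(precision=4,suppress=True)
for n in ("top","scene"):
    c=grab(n);h=hsv(c);p=cv2.cvtColor(c["pixels"],cv2.COLOR_RGB2BGR)
    cv2.imwrite(f"pics/{n}10.png",cv2.resize(p[140:290,150:430] if n=="top" else p[140:320,110:410],None,fx=2.66,fy=2.66,interpolation=cv2.INTER_CUBIC))
    for near,sg in (((.628,-.1365,.023),-1),((.5127,.3506,.023),1)):
        e=proj(c,[near])[0]; r,_=Lfind(c,h,e,sg,.023,1); print(n,"L",sg,r[0],round(r[1],3))
    e=proj(c,[[.64,.138,.013]])[0].astype(int)
    cv2.imwrite(f"pics/pad_{n}.png",cv2.resize(p[e[1]-25:e[1]+25,e[0]-30:e[0]+30],None,fx=10,fy=10,interpolation=cv2.INTER_NEAREST))
    if n=="top":
        e=proj(c,[[.517,-.382,.054]])[0]; 
        m=cv2.inRange(h,(0,0,75),(179,110,255)); print(e)
E
```

```text
t 29.88 pos [0.6445 0.1391 0.1739] phi 2.236 w 0.49 F [-0.2 -0.  -0.4] q6 -0.49
.25,-.62,.25,1.6 [-354.4 -777.9  -83.3] [0.014 0.002 0.636] q6~-1.22
time: 32.12
tool_pos: [0.2431, -0.6323, 0.2408]
tcp_rot: [-2.146, -2.294, -0.0]
wrist_force: [-0.2, -0.5, -0.4]
width: 0.489
t 32.12 pos [ 0.2431 -0.6323  0.2408] phi 1.637 w 0.489 F [-0.2 -0.5 -0.4] q6 -1.31
top L -1 [ 0.622  -0.1334] 1.303
top L 1 [0.5079 0.3433] -1.162
[408.7768 225.9155]
scene L -1 [ 0.6228 -0.1385] 1.375
scene L 1 [0.5017 0.3533] -1.122
```

View pics/top10.png

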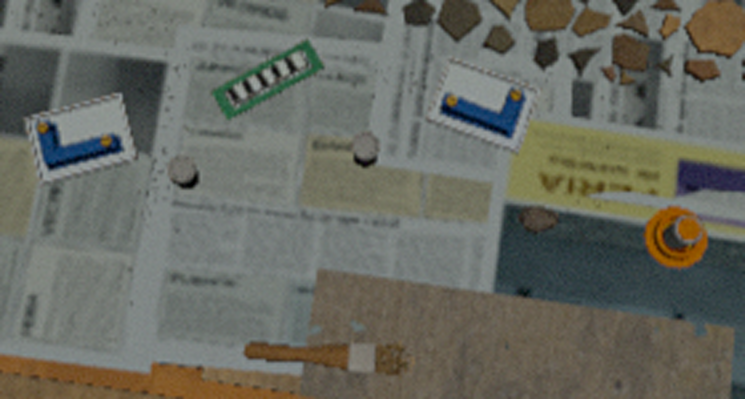

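View pics/pad_top.png

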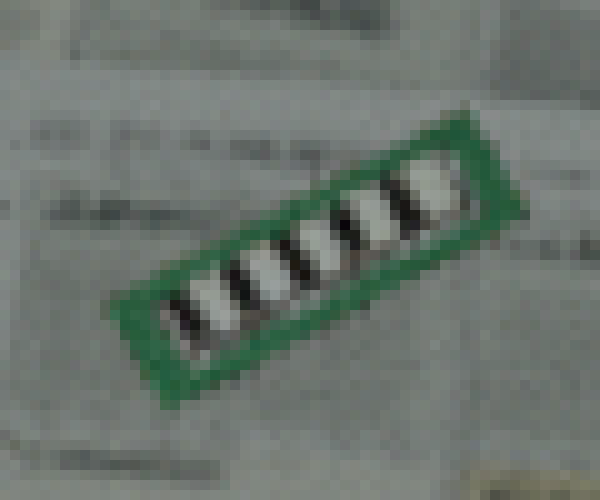

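View pics/scene10.png

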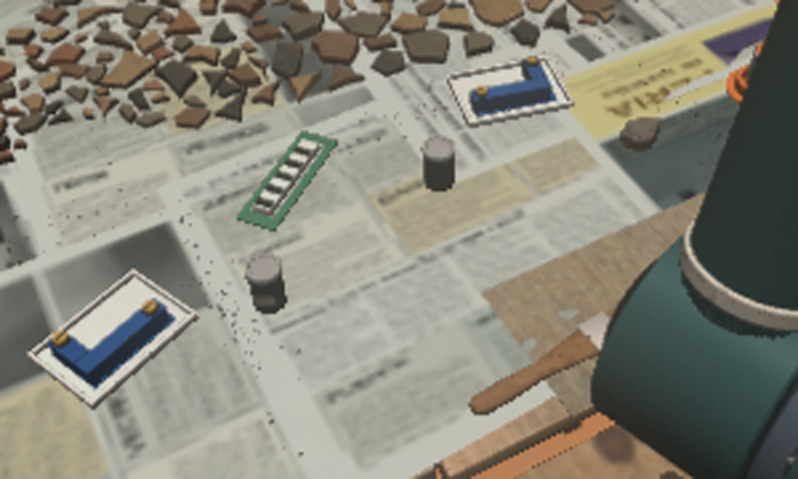

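View pics/pad_scene.png

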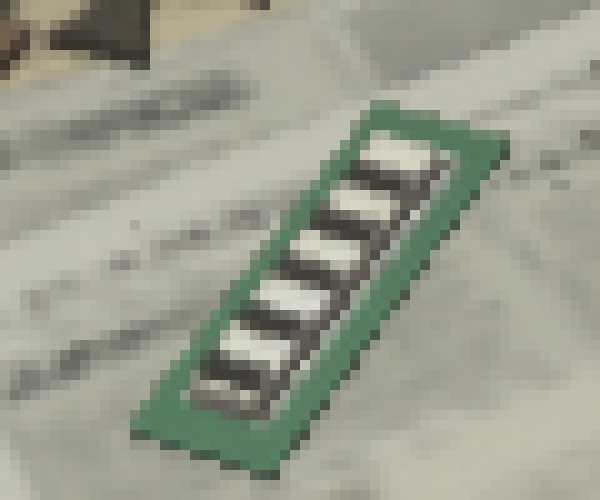

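Run:
```python
from meas import *
np.set_printoptions(precision=4,suppress=True)
cams={n:grab(n) for n in ("top","scene")}
for nm,o,th,sg in (("L",(.5127,.3506),-1.153,1),("R",(.628,-.1365),1.338,-1)):
    R=np.array([[np.cos(th),-np.sin(th)],[np.sin(th),np.cos(th)]])
    for s in ((44,0),(-29,38*sg)):
        w=R@np.array(s)/1000+o
        for n,c in cams.items():
            h=hsv(c); e=proj(c,[[*w,.029]])[0]
            m=cv2.inRange(h,(8,110,60),(32,255,255))
            b=min(blobs(m,3),key=lambda b:np.hypot(*(b[2]-e)))
            p=unproj(c,b[2],.028)[0]
            print(nm,s,n,"seen in tray frame mm",((p-o)@R*1000).round(1),b[1][4])
c=cams["top"];h=hsv(c);g=c["pixels"]
e=proj(c,[[.517,-.382,.054]])[0];x,y=e.astype(int)
p=cv2.cvtColor(g,cv2.COLOR_RGB2BGR)
# grey lid ring: low saturation near expected
m=np.zeros(h.shape[:2],np.uint8); m[y-9:y+10,x-9:x+10]=(h[y-9:y+10,x-9:x+10,1]<140)&(h[y-9:y+10,x-9:x+10,2]>75)
v,u=np.nonzero(m);print(e,len(u)); print(m[y-9:y+10,x-9:x+10])
for n,c in cams.items():
    for u,v in ([(218.5,204),(287,195.5)] if n=="top" else [(209.5,239),(275,195)]):
        hh=hsv(c);gg=((hh[...,1]<60)&(hh[...,2]>90)).astype(np.uint8)
```

```text
L (44, 0) top seen in tray frame mm [39.7  1. ] 12
L (44, 0) scene seen in tray frame mm [39.6 -1.4] 14
L (-29, 38) top seen in tray frame mm [-31.  37.] 10
L (-29, 38) scene seen in tray frame mm [-30.  35.] 18
R (44, 0) top seen in tray frame mm [46.5 -1.5] 12
R (44, 0) scene seen in tray frame mm [42.8 -0.7] 5
R (-29, -38) top seen in tray frame mm [-23.6 -36.7] 12
R (-29, -38) scene seen in tray frame mm [-24.9 -35.2] 6
[408.7768 225.9155] 145
[[1 1 1 1 1 1 1 1 1 1 1 1 1 1 1 1 1 1 1]
 [1 1 1 1 1 1 1 1 1 1 1 1 1 1 1 1 1 1 1]
 [1 1 0 0 0 0 0 1 1 1 1 1 1 1 1 1 1 1 1]
 [0 0 0 0 0 0 0 0 0 0 1 1 1 1 1 1 1 1 1]
 [0 0 0 0 0 0 0 0 0 0 0 0 1 1 1 1 1 1 1]
 [0 0 0 0 0 0 1 1 1 1 0 1 1 1 1 1 1 1 1]
 [0 0 0 0 0 1 1 1 0 0 0 0 1 1 1 1 1 1 1]
 [0 0 0 0 0 1 1 0 0 0 0 0 0 1 1 1 1 1 1]
 [0 0 0 0 1 1 0 0 0 0 0 0 0 0 1 1 1 1 1]
 [0 0 0 0 0 1 0 0 0 0 0 0 0 0 1 1 1 1 1]
 [0 0 0 0 0 1 0 0 0 0 0 0 0 0 0 1 1 1 1]
 [0 0 0 0 0 1 0 0 0 0 0 0 0 0 1 0 1 1 1]
 [0 0 0 0 0 1 1 0 0 0 0 0 0 1 1 0 0 1 1]
 [0 0 0 0 0 0 1 0 0 0 0 0 0 1 1 0 0 1 1]
 [0 0 0 0 0 0 0 1 1 1 1 1 1 1 0 0 0 0 0]
 [0 0 0 0 0 0 0 0 1 1 1 1 1 0 0 0 0 0 0]
 [0 0 0 0 0 0 0 0 0 0 0 0 0 0 0 0 0 0 0]
 [0 0 0 0 0 0 0 0 0 0 0 0 0 0 0 0 1 0 0]
 [0 0 0 0 0 0 0 0 0 0 0 0 0 0 0 0 0 0 0]]
```

Run:
```python
from meas import *
for n,pts in (("top",[(218.5,204),(287,195.5)]),("scene",[(209.5,242),(275,199)])):
    c=grab(n);a=np.load(n+"0.npy")
    for u,v in pts:
        s=np.s_[int(v)-14:int(v)+14,int(u)-12:int(u)+12]
        A,B=[cv2.cvtColor(i[s],cv2.COLOR_RGB2GRAY).astype(np.float32) for i in (a,c["pixels"])]
        print(n,"px shift",np.round(cv2.phaseCorrelate(A,B),2))
from workcell import job, read_state
s=read_state();print(s["time"],abs(s["joint_vel"]).max())
print(job.finish_job())
```

```text
Traceback (most recent call last):
ValueError: setting an array element with a sequence. The requested array has an inhomogeneous shape after 1 dimensions. The detected shape was (2,) + inhomogeneous part.
```

Run:
```python
from meas import *
for n,pts in (("top",[(218.5,204),(287,195.5)]),("scene",[(209.5,242),(275,199)])):
    c=grab(n);a=np.load(n+"0.npy")
    for u,v in pts:
        s=np.s_[int(v)-14:int(v)+14,int(u)-12:int(u)+12]
        A,B=[cv2.cvtColor(i[s],cv2.COLOR_RGB2GRAY).astype(np.float32) for i in (a,c["pixels"])]
        print(n,"px shift",cv2.phaseCorrelate(A,B))
from workcell import job, read_state
s=read_state();print(s["time"],abs(s["joint_vel"]).max())
print(job.finish_job())
```

```text
top px shift ((0.12971234807082155, -0.08678692209725902), 0.9988831341266632)
top px shift ((0.0002942256305349389, 0.11492145117500208), 0.9702389306492276)
scene px shift ((0.0017953258443750286, -0.004694360509729378), 0.9924847395055824)
scene px shift ((0.008637278003366333, -0.004599562866507867), 0.9969736789663632)
32.475 0.0028442671056855178
the job is handed in; nothing more can be done
None
```

All four items are back in place and I handed the job in at 32.5 s, with the arm parked clear; no verdict is reported.

What the last checks showed:
- **Brackets:** both lie in their matching trays, the right way round. The brass screw heads, seen in both views, put each about 3–5 mm off its outline. The blue-mask check disagreed somewhat: up to about 9 mm on the left bracket and about 7 mm on the right. That mask also catches the side faces, which pulls it towards the camera. Both are inside the 15 mm tolerance.
- **Scale bar:** it lies flat on its outline. I judged this by eye in both views, and the offset looks like about 2 mm.
- **White canister:** it stands upright in the socket. In the top view its lid centre is within about 2 mm of where it should be. I lowered it until the gripper height put its base within 0.5 mm of the socket floor before letting go, but I had no separate measurement of its height. The socket's own position differed by about 4 mm between the two views.
- **Black canisters:** neither moved; both images match the start to within 0.15 pixel.

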